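# Empty the scoop tray into the parts bin and file it in the rack

## Task

Pick up the loaded scoop tray, hold its nose close above the blue bin and tip all five turned caps into the bin, so that none of them drops far. Then lower the empty tray nose down into a free slot of the green rack and let go only once it stands there on edge. Leave the bin where it is and do not disturb the other things on the bench.

Things in the scene. Friction and masses are not known exactly. Their poses are not given: they have to be found in the camera images.
- tray: Aluminium scoop tray, 165 long (x) x 115 wide (y), about 160 g, sheet 3 thick; origin at the centre of its underside, z up. x points to the open nose (no wall, x = +82.5), at the start roughly away from the robot. Side walls 22 high; back wall (x = -82.5) 40 high, carrying the red grip. Five caps lie flat on its floor; they slide off when it is pitched nose down past 25 to 37 degrees
- tray_grip (a point): middle of the red flat grip, (-100.3, 0, 63) in the tray's frame. The grip (50 long, 60 wide along y, 6 thick) rises backwards from (-81, 0, 40), the back wall's top, along (-0.643, 0, 0.766): 50 degrees to the tray's floor. Fingers pointing down that slope (40 degrees off vertical, forward) close on its two broad faces; fully open, they clear the bench by about 10 with the TCP here
- tray_nose (a point): middle of the tray's open nose edge: (82.5, 0, 1.5) in the tray's frame
- cap0: Turned steel-coloured flanged cap, flange 34 diameter x 6, boss 26 diameter x 10 on top, 29 g. Origin at the centre of the flange's underside
- cap1: Turned steel-coloured flanged cap, flange 34 diameter x 6, boss 26 diameter x 10 on top, 29 g. Origin at the centre of the flange's underside
- cap2: Turned steel-coloured flanged cap, flange 34 diameter x 6, boss 26 diameter x 10 on top, 29 g. Origin at the centre of the flange's underside
- cap3: Turned steel-coloured flanged cap, flange 34 diameter x 6, boss 26 diameter x 10 on top, 29 g. Origin at the centre of the flange's underside
- cap4: Turned steel-coloured flanged cap, flange 34 diameter x 6, boss 26 diameter x 10 on top, 29 g. Origin at the centre of the flange's underside
- bin: Blue open-topped stacking container, 200 (its x) x 150 (its y) x 75 high, walls and floor 4 thick, 0.7 kg, empty, loose on the bench. Origin at the centre of its underside
- rack: Green steel divider rack, fixed. Origin: centre of its underside. Base 160 (x) x 156 (y) x 6; dividers 4 thick, 145 wide (y), tops at 86, at x = -66, -22, 22, 66, so three slots 40 wide side by side along x. Rods at y = +-74.5, height 35, close the slot ends. An aluminium plate 12 thick, top at 96, fills the slot at x = +44. A tray may face either way
- slot_a (a point): centre of the floor of the end empty slot: (-44, 0, 6) in the rack's frame, same axes as the rack
- slot_b (a point): centre of the floor of the middle empty slot: (0, 0, 6) in the rack's frame, same axes as the rack
- hammer: hammer lying on the bench, 280 long, not to be disturbed; origin under its middle, handle towards -x
- oil_bottle: upright oil bottle, 54 diameter x 140, not to be disturbed; origin at the centre of its underside
- hex_nut: large steel hex nut, 47 across x 19, not to be disturbed; origin at the centre of its underside
- ball_knob: black ball knob standing on its steel boss, 34 diameter x 55, not to be disturbed; origin at the centre of its underside
- sleeve: knurled sleeve standing upright, 44 diameter x 48, not to be disturbed; origin at the centre of its underside
- wrench: wrench lying on the bench, 190 long, not to be disturbed; origin under its middle
Things that resemble listed ones, but are neither listed nor needed, are in the scene too. There is more than one size of the rack; the one meant has the size given above.

How it is judged:
By the outcome, as a careful person would: the job done as asked, in the order asked, and still so for the second after the job is handed in, with the robot touching nothing.
It also fails if it takes over 51 s, if anything falls off the work surface, if the arm or the gripper's body presses on something with over 40 N, if the wrist force passes 120 N, or if a joint passes its speed limit or range.

## Robot

A 6-joint arm with a two-finger parallel gripper is mounted at the origin on the work surface. World frame = base frame: x ahead of the robot, y to its left, z up, the work surface at z = 0. Lengths are in m, angles in rad, forces in N, time in s.
With the tool pointing down it reaches from about 0.325 to 0.775 m from the base axis. Payload 5.5 kg.
Tool frame: the origin (TCP) lies between the finger pads, 19 mm behind the fingertips; this is the grasp point; z points along the fingers, y is the direction in which the jaws open and shut (so a half turn about z gives the same grasp; the last joint's range is limited). The gripper opens to 88 mm and grips with 3 to 60 N. Pads are 20 mm wide; open, the fingers measure 115 mm over their backs; the gripper's body (75 mm by 178 mm) begins 61 mm behind the grasp point.
Start: joints at [1.121, 0.091, 1.231, -0, 1.82, -0.057], TCP at [0.23, 0.554, 0.241] pointing down, gripper open.
Joint ranges: [-2.87, 2.87], [-0.86, 2.18], [0.17, 2.46], [-1.51, 4.65], [0.06, 2.69], [-2.65, 2.65]. Speed limits (rad/s): [2.57, 2.57, 3.01, 3.14, 3.14, 3.14].

## Interface

Orientations are given as a unit quaternion [x, y, z, w].
In Python, from cell import ctrl, eyes gives the robot as it stands.
- The arm moves only by the tool send_rows, never from a script. Its argument "rows" is a list of rows, each a list of 3 entries, a list of its own where there are three numbers: the shift along the tool's x, y, z in cm, then the turn about the tool's z in rad, then the opening, from -1 (shut) to 1 (fully open), so that 0 is half open. In form: [[[x, y, z], roll, fingers], ...]. A call has 1 to 8 rows; each row is the pose to reach, as a shift and turn from the pose commanded when the call began, along the tool's axes at that moment; what a row does not reach only later rows make up. A row lasts 1/10 s, in which the tool goes at most 50 mm and 8.59 degrees, less where a joint would pass 70% of its speed; a pose out of reach is approached as far as the arm can. A call with a gripper value outside its range is refused whole. The fingers move at their own pace and stop on an object; "newtons" is the grip in N (left out, the last holds). Time passes only in rows, so rows that repeat a pose let the fingers close. It gives the time, the measured TCP pose, the force and the opening at its end, in the units of the state.
- ctrl.read_state(): the state, without advancing time (a new reading comes with each control period).
- eyes.grab_frame(name): name is "side" or "top"; returns a dict with "pixels" (420x560x3 uint8, blue, green, red), "fx", "fy", "cx", "cy" (pixels), "cam_to_world" (4x4, takes a point from camera to world coordinates). Camera axes: x right, y up, looking along -z (the intrinsics and any distortion apply to the point x, -y, -z); pixel columns grow to the right and rows downward; lengths in m; the calibration is good to about 2 mm. A picture is of the moment at which its call begins. There is no depth.
- ctrl.hand_in(): hands the job in, once; it reports no verdict.
The state is a dict: "time_s": time; "joint_positions": joint angles; "dq": joint speeds; "effort": joint torques, N m; "ee_pos": TCP position; "tool_rot": TCP orientation; "contact_force": force on the tool from outside, world axes, zero at the start; "ft_torque": the same for the moment, N m; "gripper_width": opening from 0.0 (shut) to 1.0 (fully open).
Only numpy, scipy, OpenCV 4.12 (cv2) and the standard library are available. Lean on these libraries where they do the work, as an engineer would, in place of code of your own. Each camera call takes 0.05 s, during which the arm holds its last target. There are 200 camera calls.

## Working session

There is one attempt and no reset: what is moved stays moved. The work goes in short steps, Python scripts to look and compute and a tool call to move; the robot and the scene stay as the last step left them, time stands still between calls to the robot, and variables do not carry over. Pictures are saved under pics/ and viewed, about 8 in all and at most 12, crops included, and the job is handed in when it is done.

Besides the shell and the picture viewer there is one more tool, called after "Call:" as name(argument=value, ...), one argument or row to a line, values as JSON. send_rows: Moves the arm, as the interface text tells. Its arguments: {"type":"object","properties":{"rows":{"type":"array"},"newtons":{"type":"number"}},"required":["rows"]}

```bash
ls; mkdir -p pics
python3 - <<'E'
from cell import ctrl, eyes
import cv2,json,numpy as np
for n in("side","top"):
    f=eyes.grab_frame(n); cv2.imwrite(f"pics/{n}0.png",f["pixels"])
    print(n,{k:(np.array(v).round(4).tolist()) for k,v in f.items() if k!="pixels"})
print(ctrl.read_state())
E
```

```text
pics
side {'fx': 477.4663, 'fy': 477.4663, 'cx': 284.9029, 'cy': 207.9455, 'cam_to_world': [[0.9178, 0.2858, -0.2755, 0.1252], [-0.3965, 0.6265, -0.671, -0.8782], [-0.0192, 0.7251, 0.6883, 0.9718], [0.0, 0.0, 0.0, 1.0]]}
top {'fx': 443.7214, 'fy': 443.7214, 'cx': 282.3888, 'cy': 212.3733, 'cam_to_world': [[-0.0076, 0.9963, -0.0858, 0.3685], [-1.0, -0.0072, 0.005, -0.0062], [0.0044, 0.0858, 0.9963, 1.4755], [0.0, 0.0, 0.0, 1.0]]}
{'time_s': 0.1, 'joint_positions': array([ 1.12132299e+00,  9.17720424e-02,  1.23176192e+00,  4.82471682e-06,
        1.81978176e+00, -5.66969467e-02]), 'dq': array([-9.59582630e-05, -1.92297307e-03, -5.77770709e-05, -7.82328441e-04,
       -1.14054918e-03,  5.95952515e-04]), 'effort': array([ 2.13581086e-03, -4.47857201e+01, -4.07569778e+01,  7.00187730e-02,
        2.84135150e-02, -1.14975483e-04]), 'ee_pos': array([0.2295519 , 0.55410425, 0.24032882]), 'tool_rot': array([ 1.95127581e-01,  9.80777490e-01, -8.33505214e-04, -2.17985557e-04]), 'contact_force': array([ 0.32759415, -0.43532651,  0.5064909 ]), 'ft_torque': array([-0.02474953, -0.06168914, -0.00826147]), 'gripper_width': 1.0023820543226205}
```

View pics/side0.png

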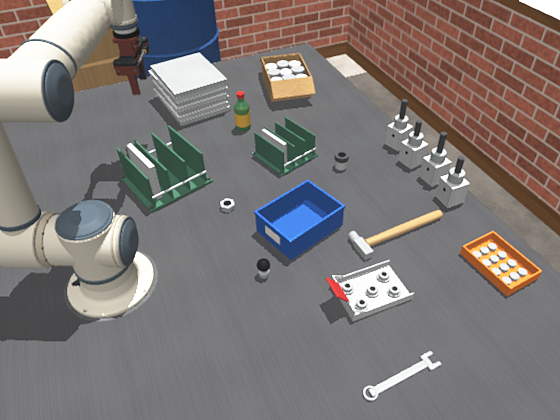

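View pics/top0.png

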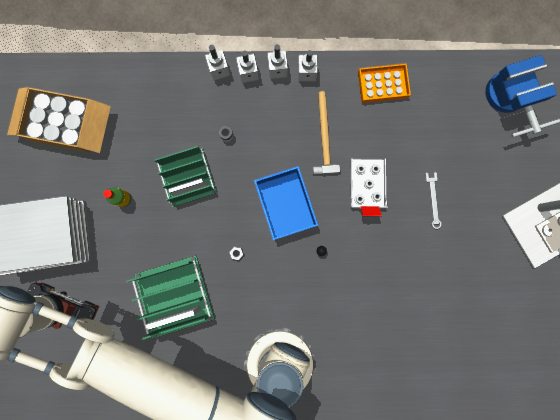

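The side view shows the tray at about (372,290) with its red grip at (338,290), the blue bin at (300,218), a large green rack at (165,175), a small green rack at (285,147), and the hammer, nut, knob, sleeve, bottle and wrench.
The top view shows the tray at (369,185) with grip (371,211), the bin at (286,203), the small rack at (186,176) and the large rack at (173,297).

- **Could be taken for the tray:** the orange box (385,84) and the white stack (40,235). Only the one at (369,185) has a red grip and five caps.
- **Could be taken for the bin:** the blue vice (525,85).
- **Could be taken for the rack:** small (186,176) or large (173,297). I will decide by size.

Next I'll take close crops and measure.

```bash
cat > h.py <<'E'
from cell import ctrl, eyes
import cv2,numpy as np
def grab(n):
    f=eyes.grab_frame(n); f["T"]=np.array(f["cam_to_world"]); return f
def ray(f,p):
    d=np.array([(p[0]-f["cx"])/f["fx"],-(p[1]-f["cy"])/f["fy"],-1.]); return f["T"][:3,3],f["T"][:3,:3]@d
def onz(f,p,z):
    o,d=ray(f,p); return o+d*(z-o[2])/d[2]
def proj(f,P):
    c=f["T"][:3,:3].T@(np.array(P)-f["T"][:3,3]); return np.array([f["cx"]+f["fx"]*c[0]/-c[2],f["cy"]+f["fy"]*c[1]/c[2]])
def tri(f,p,g,q):
    a,u=ray(f,p); b,v=ray(g,q)
    s=np.linalg.lstsq(np.c_[u,-v],b-a,rcond=None)[0]
    A,B=a+u*s[0],b+v*s[1]; return (A+B)/2,np.linalg.norm(A-B)
def mask(f,lo,hi,box=None):
    m=cv2.inRange(cv2.cvtColor(f["pixels"],cv2.COLOR_BGR2HSV),np.array(lo),np.array(hi))
    if box: k=np.zeros_like(m); x0,y0,x1,y1=box; k[y0:y1,x0:x1]=m[y0:y1,x0:x1]; m=k
    return m
def big(m): return max(cv2.findContours(m,cv2.RETR_EXTERNAL,cv2.CHAIN_APPROX_NONE)[0],key=cv2.contourArea)
def cen(m):
    M=cv2.moments(m,True); return np.array([M["m10"]/M["m00"],M["m01"]/M["m00"]])
E
python3 - <<'E'
from h import *
t,s=grab("top"),grab("side")
c=lambda f,x,y:cv2.resize(f["pixels"][y:y+75,x:x+100],None,fx=4,fy=4,interpolation=cv2.INTER_CUBIC)
cv2.imwrite("pics/crop.png",np.vstack([np.hstack([c(t,330,148),c(t,140,138)]),np.hstack([c(s,320,245),c(s,240,110)])]))
R=([0,170,120],[6,255,255])
mt=cv2.bitwise_or(mask(t,*R,(330,140,410,230)),mask(t,[174,170,120],[180,255,255],(330,140,410,230)))
ms=cv2.bitwise_or(mask(s,*R,(310,250,380,320)),mask(s,[174,170,120],[180,255,255],(310,250,380,320)))
print("red",cen(mt),cen(ms),tri(t,cen(mt),s,cen(ms)), cv2.minAreaRect(big(mt)),cv2.minAreaRect(big(ms)))
B=([100,120,60],[125,255,255])
for f,b,n in((t,(240,150,340,250),"t"),(s,(240,170,360,270),"s")):
    k=cv2.convexHull(big(mask(f,*B,b))); q=cv2.approxPolyN(k,4 if n=="t" else 6).reshape(-1,2)
    print("bin",n,q.tolist(),np.array([onz(f,p,.075) for p in q])[:,:2].round(3).tolist())
for b in((140,135,230,215),(120,245,225,345)):
    k=cv2.convexHull(big(cv2.morphologyEx(mask(t,[60,60,20],[90,255,255],b),cv2.MORPH_CLOSE,np.ones((9,9)))));q=cv2.approxPolyN(k,4).reshape(-1,2)
    print("rack",q.tolist(),np.array([onz(t,p,.05) for p in q])[:,:2].round(3).tolist())
E
```

```text
red [370.6374269  210.86549708] [336.90588235 289.40588235] (array([ 0.49199422, -0.29555502,  0.06078341]), np.float64(0.0024424218907563295)) ((371.0, 210.5), (9.0, 20.0), 90.0) ((337.005615234375, 289.30902099609375), (29.78594207763672, 7.737985610961914), 57.9946174621582)
bin t [[318, 225], [273, 240], [253, 180], [298, 165]] [[0.448, -0.125], [0.402, 0.017], [0.593, 0.08], [0.641, -0.064]]
bin s [[344, 205], [341, 225], [290, 260], [257, 231], [254, 211], [307, 179]] [[0.636, -0.06], [0.592, -0.125], [0.422, -0.179], [0.384, -0.054], [0.403, 0.02], [0.591, 0.082]]
rack [[216, 192], [169, 208], [154, 159], [201, 144]] [[0.559, 0.201], [0.508, 0.352], [0.669, 0.403], [0.717, 0.251]]
rack [[214, 319], [143, 341], [125, 277], [196, 255]] [[0.155, 0.205], [0.089, 0.428], [0.289, 0.489], [0.357, 0.264]]
```

View pics/crop.png

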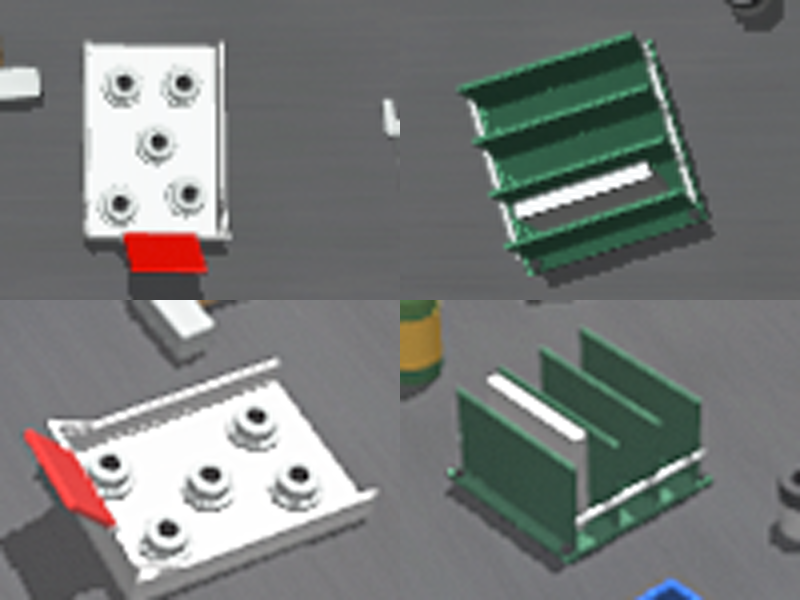

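The crop (third picture viewed) shows the tray with its red grip at the near side and five flat caps. In the small rack the white plate sits in the slot nearest the robot. The small rack measures about 0.16 m, which matches the description; the large one is about 0.22 m. The tool can only roll and never tilts, so I plan to grip the red grip across its 60 mm width and let the tray pivot about the pads.

Run:
```python
from h import *
t,s=grab("top"),grab("side")
L=[(155.5,160.5),(159.2,173.5),(163,186.5),(167,199.7)];R=[(198,147.5),(202,160),(205.7,173),(209.5,186.5)]
m=np.array([(onz(t,a,.086)+onz(t,b,.086))/2 for a,b in zip(L,R)])[:,:2]
d=np.array([onz(t,b,.086)-onz(t,a,.086) for a,b in zip(L,R)])[:,:2]
print("div mids",m.round(4).tolist(),"width",np.linalg.norm(d,axis=1),"ang",np.degrees(np.arctan2(d[:,1],d[:,0])))
# height check: divider D1 far ends two views (side crop px: (582,332),(700,402))
S=lambda x,y:(240+(x-400)/4,110+(y-300)/4)
print("top D1",tri(t,L[0],s,S(582,332)),tri(t,R[0],s,S(700,402)),"D4",tri(t,L[3],s,S(460,392)))
# tray floor: white area minAreaRect and nose corners
for p,z in(((351.3,158.5),.022),((385.5,158.5),.022),((351.3,208),.03),((387.5,208),.03)): print(onz(t,p,z).round(4))
# red grip bottom edge
print([onz(t,(330+x/4,148+y/4),z).round(4).tolist() for x,y,z in((125,233,.044),(200,233,.044),(130,272,.082),(206,272,.082))])
# bin rim height two-view
print("bin",tri(t,(298,165),s,(344,205)),tri(t,(253,180),s,(307,179)),tri(t,(273,240),s,(254,211)))
```

```text
div mids [[0.6767, 0.3209], [0.6356, 0.3081], [0.5939, 0.2958], [0.5513, 0.283]] width [0.14041585 0.14143218 0.14077585 0.13954094] ang [-73.0119015  -72.55460772 -72.56936972 -72.9203507 ]
top D1 (array([0.65608174, 0.38810541, 0.08574808]), np.float64(0.0002535153447589238)) (array([0.6983942 , 0.2528998 , 0.08750599]), np.float64(0.00327609717435229)) D4 (array([0.53125521, 0.34976096, 0.08544393]), np.float64(0.000803265082070449))
[ 0.6718 -0.2439  0.022 ]
[ 0.671  -0.3577  0.022 ]
[ 0.5057 -0.2392  0.03  ]
[ 0.5049 -0.3578  0.03  ]
[[0.5099, -0.2693, 0.044], [0.5094, -0.3302, 0.044], [0.4752, -0.2656, 0.082], [0.4748, -0.3255, 0.082]]
bin (array([ 0.63758833, -0.0630881 ,  0.07741466]), np.float64(0.005761573305000933)) (array([0.59187271, 0.08005186, 0.07630012]), np.float64(0.0026243121826718587)) (array([0.40199703, 0.01698968, 0.0778784 ]), np.float64(0.00023663870842284773))
```

Call:
send_rows(
  rows=[
    [[-1.5, -2, 0], 0.06, 1],
    [[-4.5, -6, 0], 0.2, 1],
    [[-7.5, -9.5, 0], 0.34, 1],
    [[-10.5, -13, 0], 0.48, 1],
    [[-13.5, -16.5, 0], 0.62, 1],
    [[-16.5, -20, 0], 0.76, 1],
    [[-19.5, -23.5, 0], 0.9, 1],
    [[-22.5, -27, 0], 1.04, 1],
  ],
)

```text
time_s: 1.1
ee_pos: [0.3342, 0.2171, 0.2415]
tool_rot: [0.659, 0.752, 0.0, 0.0]
contact_force: [0.8, 0.4, 0.5]
gripper_width: 0.999
```

Call:
send_rows(
  rows=[
    [[-4, 0.7, 0], 0.14, 1],
    [[-8, 1.4, 0], 0.28, 1],
    [[-12, 2, 0], 0.42, 1],
    [[-16, 2.7, 0], 0.56, 1],
    [[-20, 3.4, 0], 0.7, 1],
    [[-24, 4, 0], 0.84, 1],
    [[-28, 4.7, 0], 0.98, 1],
    [[-32, 5.4, 0], 1.12, 1],
  ],
)

```text
time_s: 1.9
ee_pos: [0.4318, -0.0925, 0.2416]
tool_rot: [0.958, 0.287, 0.0, 0.0]
contact_force: [0.2, 1.1, -0.1]
gripper_width: 1.004
```

Call:
send_rows(
  rows=[
    [[-1.2, 4, 1], 0.12, 1],
    [[-2.5, 8, 3], 0.24, 1],
    [[-3.7, 12, 5], 0.36, 1],
    [[-5, 16, 7], 0.48, 1],
    [[-6, 19, 9], 0.57, 1],
    [[-6.2, 20.4, 10], 0.595, 1],
    [[-6.2, 20.4, 10], 0.595, 1],
    [[-6.2, 20.4, 10], 0.595, 1],
  ],
)

```text
time_s: 2.7
ee_pos: [0.4933, -0.2945, 0.1414]
tool_rot: [1.0, -0.003, -0.0, -0.0]
contact_force: [-0.2, 0.3, 0.5]
gripper_width: 1.003
```

Run:
```python
from h import *
t,s=grab("top"),grab("side")
c=lambda f,x,y:cv2.resize(f["pixels"][y:y+150,x:x+100],None,fx=4,fy=4,interpolation=cv2.INTER_CUBIC)
cv2.imwrite("pics/a.png",np.hstack([c(t,330,130),c(s,310,190)]))
st=ctrl.read_state();print(st["ee_pos"],st["tool_rot"],st["joint_positions"])
```

```text
[ 0.49374894 -0.29417012  0.1427392 ] [ 9.99996824e-01 -2.36175167e-03  7.84987408e-04  3.98464909e-04] [-5.96635305e-01  2.44507370e-02  1.47405175e+00  2.19284697e-04
  1.64134315e+00  9.78900180e-01]
```

View pics/a.png

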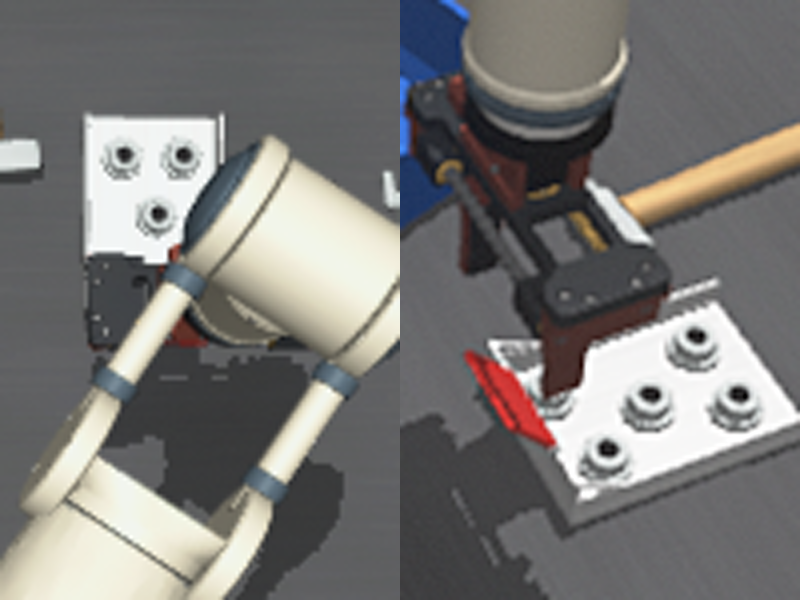

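The fourth picture shows the gripper above the grip and aligned across its width, with the fingers clear on both sides. Descending now.

Call:
send_rows(
  rows=[
    [[-0.1, 0.2, 2], 0, 1],
    [[-0.1, 0.2, 4], 0, 1],
    [[-0.1, 0.2, 6], 0, 1],
    [[-0.1, 0.2, 7.4], 0, 1],
    [[-0.1, 0.2, 8], 0, 1],
    [[-0.1, 0.2, 8], 0, 1],
    [[-0.1, 0.2, 8], 0, 0.45],
    [[-0.1, 0.2, 8], 0, 0.45],
  ],
  newtons=6,
)

```text
time_s: 3.6
ee_pos: [0.493, -0.2972, 0.0627]
tool_rot: [1.0, -0.003, 0.001, 0.001]
contact_force: [0.4, -0.1, 0.6]
gripper_width: 0.855
```

Call:
send_rows(
  rows=[
    [[0, 0, 0], 0, 0.2],
    [[0, 0, 0], 0, 0.2],
    [[0, 0, 0], 0, 0.2],
    [[0, 0, 0], 0, 0.2],
  ],
  newtons=6,
)

```text
time_s: 4.0
ee_pos: [0.4926, -0.297, 0.062]
tool_rot: [1.0, -0.003, 0.0, 0.0]
contact_force: [-0.5, 0.4, 3.0]
gripper_width: 0.682
```

Call:
send_rows(
  rows=[
    [[0.1, 0, -0.4], 0, 0.2],
    [[0.3, 0, -0.8], 0, 0.2],
    [[0.5, 0, -1.3], 0, 0.2],
    [[0.8, 0, -2], 0, 0.2],
    [[1.1, 0, -2.6], 0, 0.2],
    [[1.5, 0, -3.3], 0, 0.2],
    [[1.8, 0, -3.9], 0, 0.2],
    [[2.2, 0, -4.5], 0, 0.2],
  ],
  newtons=6,
)

```text
time_s: 4.8
ee_pos: [0.5148, -0.2969, 0.1069]
tool_rot: [1.0, -0.003, 0.0, 0.0]
contact_force: [-0.7, -0.4, -1.4]
gripper_width: 0.683
```

```bash
cat > look.py <<'E'
from h import *
import sys
n,x0,y0,x1,y1,tx,ty=sys.argv[1],*map(int,sys.argv[2:])
t,s=grab("top"),grab("side")
c=lambda f,x,y,w,h:cv2.resize(f["pixels"][y:y+h,x:x+w],(400,int(400*h/w)),interpolation=cv2.INTER_CUBIC)
w,h=x1-x0,y1-y0
cv2.imwrite(f"pics/{n}.png",np.hstack([c(t,tx,ty,w,h),c(s,x0,y0,w,h)]))
st=ctrl.read_state();print(st["time_s"],st["ee_pos"].round(4),st["contact_force"].round(2),st["ft_torque"].round(3))
E
python3 look.py b 310 190 430 340 330 130
```

```text
4.9 [ 0.5153 -0.2971  0.1076] [-0.1   1.17 -1.06] [0.007 0.21  0.019]
```

View pics/b.png

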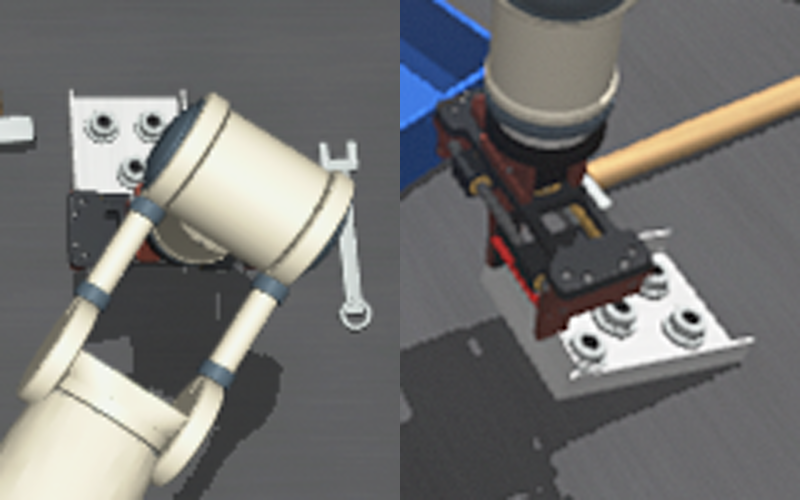

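The fifth picture shows the tray pitched about 15° with its nose on the bench and the caps still in place. Tightening the grip, then lifting gently.

Call:
send_rows(
  rows=[
    [[0, 0, 0], 0, 0.2],
    [[0, 0, 0], 0, 0.2],
    [[0, 0, -0.1], 0, 0.2],
    [[0, 0, -0.3], 0, 0.2],
    [[0, 0, -0.6], 0, 0.2],
    [[0, 0, -1], 0, 0.2],
    [[0, 0, -1.3], 0, 0.2],
    [[0, 0, -1.5], 0, 0.2],
  ],
  newtons=60,
)

```text
time_s: 5.7
ee_pos: [0.5144, -0.297, 0.1216]
tool_rot: [1.0, -0.003, -0.0, 0.0]
contact_force: [0.4, -0.8, -3.2]
gripper_width: 0.673
```

```bash
python3 look.py c 310 190 430 340 330 130
```

```text
5.8 [ 0.5145 -0.2971  0.1218] [ 0.9  -0.24 -2.36] [0.014 0.322 0.008]
```

View pics/c.png

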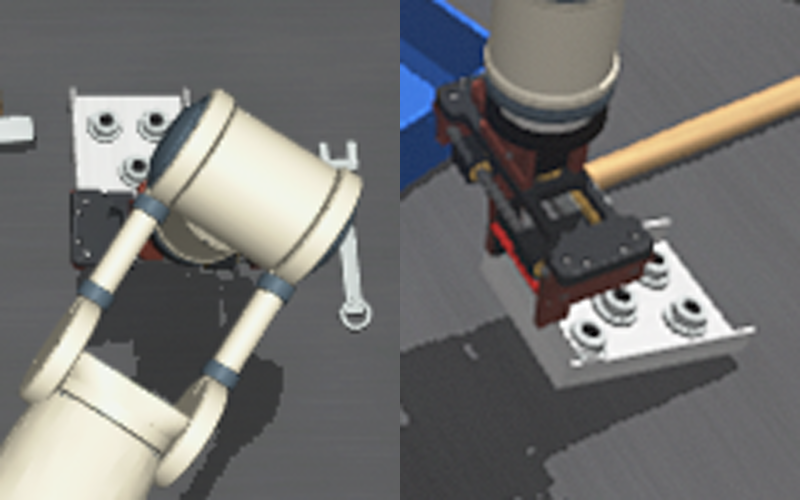

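The sixth picture shows the tray off the bench, held at the same pitch with its full weight (about 3 N) on the wrist. Lifting on.

Call:
send_rows(
  rows=[
    [[0, 0, -0.3], 0, 0.2],
    [[0, 0, -1], 0, 0.2],
    [[0, 0, -2], 0, 0.2],
    [[0, 0, -3.2], 0, 0.2],
    [[0, 0, -4.4], 0, 0.2],
    [[0, 0, -5.6], 0, 0.2],
    [[0, 0, -6.8], 0, 0.2],
    [[0, 0, -8], 0, 0.2],
  ],
)

```text
time_s: 6.6
ee_pos: [0.5145, -0.297, 0.2027]
tool_rot: [1.0, -0.003, 0.0, 0.0]
contact_force: [0.0, -0.8, -2.1]
gripper_width: 0.679
```

Call:
send_rows(
  rows=[
    [[0, 0, -1.2], 0, 0.2],
    [[0, 0, -2.4], 0, 0.2],
    [[0, 0, -3.6], 0, 0.2],
    [[0, 0, -4.6], 0, 0.2],
    [[0, 0, -5.4], 0, 0.2],
    [[0, 0, -6], 0, 0.2],
    [[0, 0, -6.2], 0, 0.2],
    [[0, 0, -6.2], 0, 0.2],
  ],
)

```text
time_s: 7.4
ee_pos: [0.5145, -0.297, 0.2634]
tool_rot: [1.0, -0.003, 0.0, 0.0]
contact_force: [0.2, 0.1, -2.4]
gripper_width: 0.68
```

```bash
python3 look.py d 310 150 430 300 330 120
```

```text
7.5 [ 0.5143 -0.2969  0.2627] [ 0.81  0.51 -2.99] [ 0.019  0.367 -0.05 ]
```

View pics/d.png

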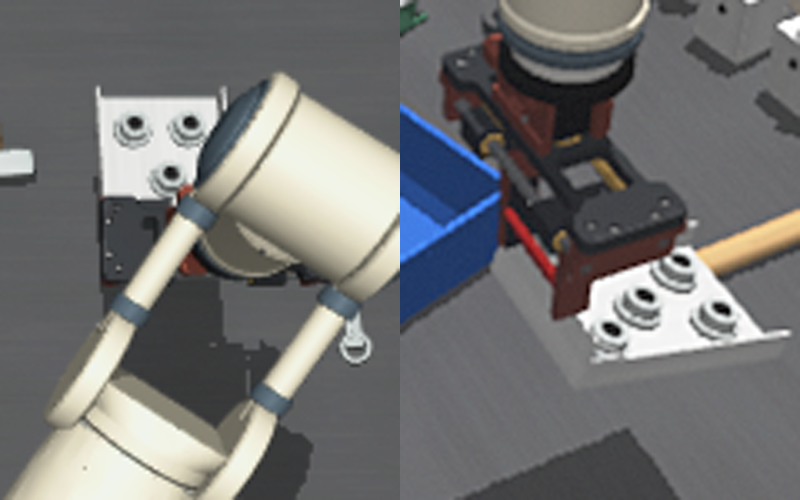

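The seventh picture shows the tray still pitched about 15° with the caps unmoved. Carrying it slowly to the bin.

Call:
send_rows(
  rows=[
    [[-0.2, -0.6, 0], -0.01, 0.2],
    [[-0.6, -1.8, 0], -0.02, 0.2],
    [[-1.2, -3.4, 0], -0.04, 0.2],
    [[-1.9, -5.3, 0], -0.07, 0.2],
    [[-2.6, -7.3, 0], -0.1, 0.2],
    [[-3.3, -9.3, 0], -0.13, 0.2],
    [[-4, -11.3, 0], -0.16, 0.2],
    [[-4.7, -13.3, 0], -0.19, 0.2],
  ],
)

```text
time_s: 8.3
ee_pos: [0.4674, -0.162, 0.2633]
tool_rot: [0.996, 0.093, 0.0, -0.0]
contact_force: [0.4, -0.9, -2.8]
gripper_width: 0.675
```

Call:
send_rows(
  rows=[
    [[-0.4, -2.0, 0], -0.03, 0.2],
    [[-0.8, -4, 0], -0.06, 0.2],
    [[-1.1, -5.8, 0], -0.09, 0.2],
    [[-1.5, -7.4, 0], -0.11, 0.2],
    [[-1.7, -8.8, 0], -0.13, 0.2],
    [[-1.8, -9.6, 0], -0.14, 0.2],
    [[-1.8, -10, 0], -0.14, 0.2],
    [[-1.8, -10, 0], -0.14, 0.2],
  ],
)

```text
time_s: 9.1
ee_pos: [0.4323, -0.0684, 0.2633]
tool_rot: [0.987, 0.161, 0.0, 0.0]
contact_force: [0.2, -1.2, -3.3]
gripper_width: 0.674
```

```bash
python3 look.py e 220 130 360 305 220 110; python3 -c "
from h import *
s=ctrl.read_state();print(s['tool_rot'])"
```

```text
9.2 [ 0.4324 -0.069   0.2632] [ 0.51  0.75 -2.61] [-0.064  0.311 -0.019]
[ 9.86963510e-01  1.60944091e-01 -1.13610099e-04  1.31749111e-04]
```

View pics/e.png

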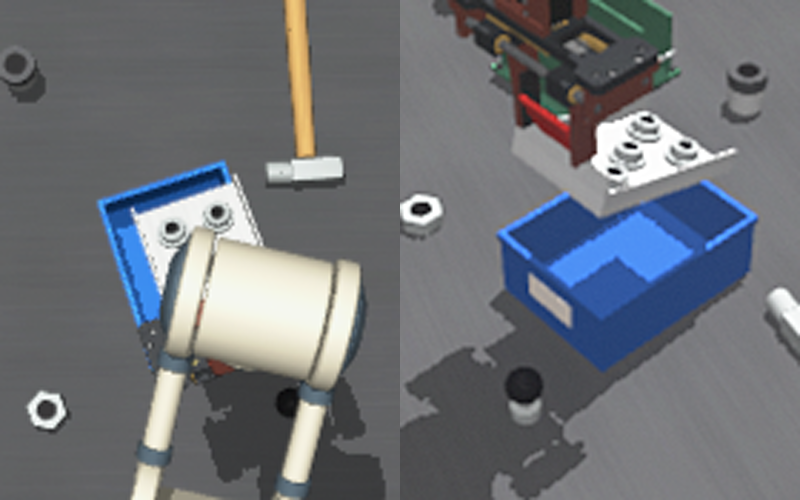

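The eighth picture shows the tray's nose over the bin, caps in place, the tray sitting about 15 mm to the right of the bin's axis. I'll correct that and lower it.

Call:
send_rows(
  rows=[
    [[0, -0.2, 0.2], 0, 0.2],
    [[0.1, -0.5, 0.7], 0, 0.2],
    [[0.2, -0.8, 1.3], 0, 0.2],
    [[0.3, -1.1, 1.9], 0, 0.2],
    [[0.4, -1.4, 2.4], 0, 0.2],
    [[0.5, -1.5, 2.8], 0, 0.2],
    [[0.5, -1.5, 2.8], 0, 0.2],
    [[0.5, -1.5, 2.8], 0, 0.2],
  ],
)

```text
time_s: 10.0
ee_pos: [0.4322, -0.0528, 0.2354]
tool_rot: [0.987, 0.161, -0.0, 0.0]
contact_force: [1.0, -0.1, -2.4]
gripper_width: 0.676
```

Call:
send_rows(
  rows=[
    [[0, 0, 0], 0, 0.2],
    [[0, 0, 0], 0, 0.2],
    [[0, 0, 0], 0, 0.2],
  ],
  newtons=25,
)

```text
time_s: 10.3
ee_pos: [0.4323, -0.0529, 0.2355]
tool_rot: [0.987, 0.161, 0.0, 0.0]
contact_force: [1.2, -0.1, -3.0]
gripper_width: 0.682
```

```bash
cat > w.py <<'E'
from h import *
s=grab("side"); t=grab("top"); cv2.imwrite("pics/w.png",s["pixels"])
F=[];M=[]
st=ctrl.read_state(); print(st["time_s"],st["ee_pos"].round(4),st["contact_force"].round(2),st["ft_torque"].round(3))
def w(f,b):
    m=mask(f,[0,0,170],[180,40,255],b); ys,xs=np.nonzero(m); return len(xs),(xs.mean().round(1),ys.mean().round(1)) if len(xs) else 0, (xs.max(),ys.max())if len(xs) else 0
print("white side",w(s,(255,140,352,230)),"top",w(t,(250,150,320,235)))
E
python3 w.py
```

```text
10.4 [ 0.4323 -0.0529  0.2355] [ 0.19  1.48 -2.78] [-0.092  0.302 -0.015]
white side (645, (np.float64(301.9), np.float64(185.9)), (np.int64(333), np.int64(229))) top (2238, (np.float64(293.5), np.float64(208.1)), (np.int64(319), np.int64(234)))
```

Call:
send_rows(
  rows=[
    [[0, 0, 0], 0, 0.2],
    [[0, 0, 0], 0, 0.2],
  ],
  newtons=16,
)

```text
time_s: 10.6
ee_pos: [0.4322, -0.0529, 0.2353]
tool_rot: [0.987, 0.161, -0.0, -0.0]
contact_force: [1.2, 0.6, -3.0]
gripper_width: 0.683
```

```bash
python3 w.py
```

```text
10.7 [ 0.4322 -0.0529  0.2353] [-0.11 -0.45 -2.26] [-0.099  0.29  -0.035]
white side (642, (np.float64(301.8), np.float64(185.9)), (np.int64(333), np.int64(229))) top (2237, (np.float64(293.5), np.float64(208.1)), (np.int64(319), np.int64(234)))
```

Call:
send_rows(
  rows=[
    [[0, 0, 0], 0, 0.2],
    [[0, 0, 0], 0, 0.2],
  ],
  newtons=11,
)

```text
time_s: 10.9
ee_pos: [0.4322, -0.0529, 0.2354]
tool_rot: [0.987, 0.161, 0.0, 0.0]
contact_force: [0.6, 0.1, -2.7]
gripper_width: 0.684
```

```bash
python3 w.py
```

```text
11.0 [ 0.4322 -0.0528  0.2353] [-0.88 -0.25 -2.87] [-0.084  0.298 -0.011]
white side (528, (np.float64(295.8), np.float64(190.0)), (np.int64(327), np.int64(229))) top (1937, (np.float64(295.2), np.float64(211.7)), (np.int64(319), np.int64(234)))
```

Call:
send_rows(
  rows=[
    [[0, 0, 0], 0, 0.2],
    [[0, 0, 0], 0, 0.2],
  ],
  newtons=11,
)

```text
time_s: 11.2
ee_pos: [0.4322, -0.0528, 0.2353]
tool_rot: [0.987, 0.161, -0.0, 0.0]
contact_force: [-0.1, -0.4, -3.4]
gripper_width: 0.682
```

```bash
python3 w.py; python3 look.py f 220 130 360 305 220 110
```

```text
11.3 [ 0.4323 -0.0528  0.2354] [-0.36  0.44 -3.53] [-0.106  0.267  0.036]
white side (810, (np.float64(281.4), np.float64(194.6)), (np.int64(324), np.int64(229))) top (1806, (np.float64(296.1), np.float64(213.2)), (np.int64(319), np.int64(234)))
11.4 [ 0.4323 -0.0528  0.2354] [-0.12  1.   -3.37] [-0.075  0.243 -0.081]
```

View pics/f.png

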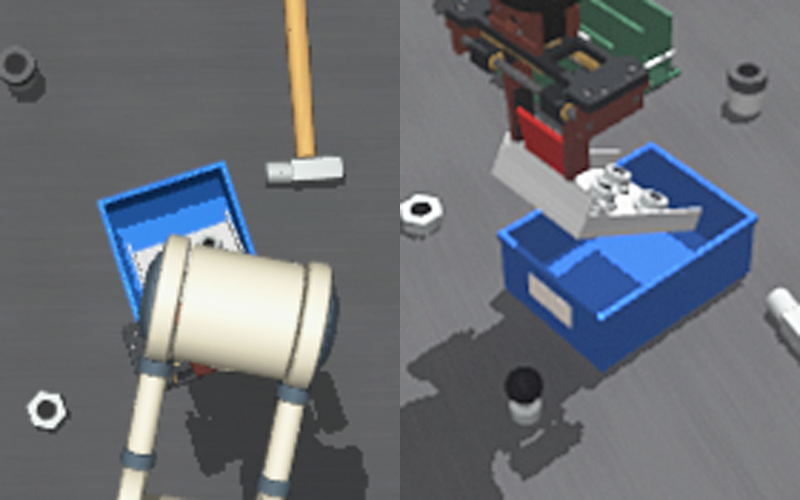

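The ninth picture shows the tray at about 30°, its nose just above the bin's rim and inside its walls, with the caps beginning to gather at the nose. I'll lower it slightly and let it keep tipping.

Call:
send_rows(
  rows=[
    [[0, 0, 0.4], 0, 0.2],
    [[0, 0, 0.9], 0, 0.2],
    [[0, 0, 1.3], 0, 0.2],
    [[0, 0, 1.5], 0, 0.2],
    [[0, 0, 1.5], 0, 0.2],
    [[0, 0, 1.5], 0, 0.2],
  ],
  newtons=11,
)

```text
time_s: 12.0
ee_pos: [0.4322, -0.0529, 0.2203]
tool_rot: [0.987, 0.161, -0.0, 0.0]
contact_force: [-1.0, -0.4, -4.1]
gripper_width: 0.683
```

```bash
python3 w.py
```

```text
12.1 [ 0.4323 -0.0529  0.2206] [ 0.08 -0.23 -2.62] [-0.069  0.235  0.031]
white side (788, (np.float64(281.9), np.float64(198.2)), (np.int64(324), np.int64(229))) top (1773, (np.float64(296.0), np.float64(213.6)), (np.int64(319), np.int64(234)))
```

Call:
send_rows(
  rows=[
    [[0, 0, 0], 0, 0.2],
    [[0, 0, 0], 0, 0.2],
    [[0, 0, 0], 0, 0.2],
  ],
  newtons=9.5,
)

```text
time_s: 12.4
ee_pos: [0.4323, -0.0529, 0.2204]
tool_rot: [0.987, 0.161, 0.0, 0.0]
contact_force: [-0.1, 1.0, -2.6]
gripper_width: 0.679
```

```bash
python3 w.py
```

```text
12.5 [ 0.4323 -0.0529  0.2204] [-0.19 -0.04 -3.5 ] [-0.083  0.255  0.029]
white side (797, (np.float64(281.7), np.float64(198.2)), (np.int64(324), np.int64(229))) top (1771, (np.float64(296.1), np.float64(213.6)), (np.int64(319), np.int64(234)))
```

Call:
send_rows(
  rows=[
    [[0, 0, 0], 0, 0.2],
    [[0, 0, 0], 0, 0.2],
    [[0, 0, 0], 0, 0.2],
  ],
  newtons=8.5,
)

```text
time_s: 12.8
ee_pos: [0.4323, -0.0529, 0.2203]
tool_rot: [0.987, 0.161, 0.0, 0.0]
contact_force: [-0.1, -0.1, -2.4]
gripper_width: 0.682
```

```bash
python3 w.py
```

```text
12.9 [ 0.4322 -0.0529  0.2203] [ 0.44 -0.81 -3.33] [-0.118  0.289  0.019]
white side (796, (np.float64(281.8), np.float64(198.1)), (np.int64(324), np.int64(229))) top (1769, (np.float64(296.1), np.float64(213.6)), (np.int64(319), np.int64(234)))
```

Call:
send_rows(
  rows=[
    [[0, 0, 0], 0, 0.2],
    [[0, 0, 0], 0, 0.2],
    [[0, 0, 0], 0, 0.2],
  ],
  newtons=7.5,
)

```text
time_s: 13.2
ee_pos: [0.4322, -0.0529, 0.2204]
tool_rot: [0.987, 0.161, -0.0, 0.0]
contact_force: [0.2, 0.8, -2.4]
gripper_width: 0.682
```

```bash
python3 w.py
```

```text
13.3 [ 0.4322 -0.0529  0.2204] [ 0.06 -0.24 -1.73] [-0.027  0.233 -0.009]
white side (597, (np.float64(272.3), np.float64(200.3)), (np.int64(315), np.int64(229))) top (1602, (np.float64(297.1), np.float64(215.4)), (np.int64(319), np.int64(234)))
```

Call:
send_rows(
  rows=[
    [[0, 0, 0], 0, 0.2],
    [[0, 0, 0], 0, 0.2],
    [[0, 0, 0], 0, 0.2],
  ],
  newtons=6.5,
)

```text
time_s: 13.6
ee_pos: [0.4324, -0.0529, 0.2206]
tool_rot: [0.987, 0.161, 0.0, 0.0]
contact_force: [0.3, -0.6, -2.2]
gripper_width: 0.678
```

```bash
python3 w.py
```

```text
13.7 [ 0.4323 -0.0529  0.2205] [-0.2   0.81 -1.79] [-0.06   0.183  0.015]
white side (711, (np.float64(278.0), np.float64(202.5)), (np.int64(320), np.int64(229))) top (1716, (np.float64(295.6), np.float64(214.2)), (np.int64(319), np.int64(234)))
```

Call:
send_rows(
  rows=[
    [[0, 0, 0], 0, 0.2],
    [[0, 0, 0], 0, 0.2],
    [[0, 0, 0], 0, 0.2],
    [[0, 0, 0], 0, 0.2],
  ],
  newtons=5,
)

```text
time_s: 14.1
ee_pos: [0.4323, -0.0529, 0.2203]
tool_rot: [0.987, 0.161, 0.0, 0.0]
contact_force: [0.5, -0.1, -2.2]
gripper_width: 0.682
```

```bash
python3 w.py;  python3 look.py g 220 130 360 305 220 110
```

```text
14.2 [ 0.4322 -0.0529  0.2203] [-0.85  0.09 -1.34] [-0.06   0.159 -0.01 ]
white side (709, (np.float64(278.0), np.float64(202.5)), (np.int64(321), np.int64(229))) top (1712, (np.float64(295.6), np.float64(214.2)), (np.int64(319), np.int64(234)))
14.3 [ 0.4322 -0.0529  0.2204] [-0.3   0.42 -1.06] [-0.072  0.146 -0.012]
```

View pics/g.png

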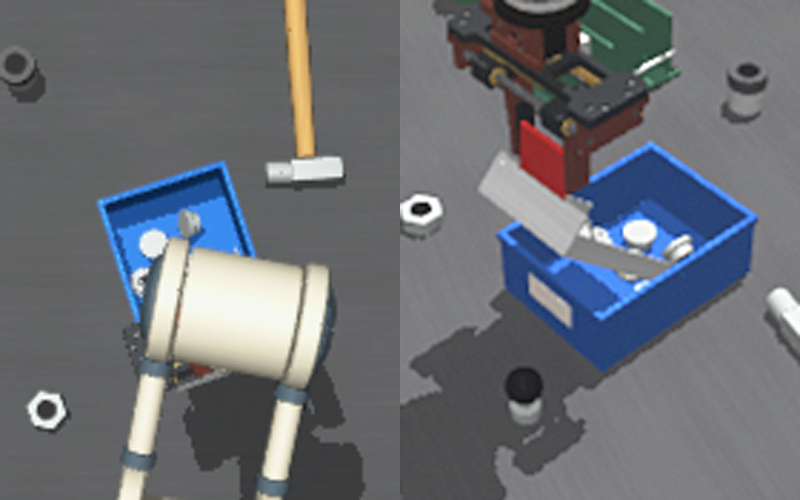

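The tenth picture shows the tray at about 45° with at least three or four caps in the bin. The weight is near that of the empty tray. I'll raise it slightly and tip it further.

Call:
send_rows(
  rows=[
    [[0, 0, -0.3], 0, 0.2],
    [[0, 0, -0.8], 0, 0.2],
    [[0, 0, -1.3], 0, 0.2],
    [[0, 0, -1.5], 0, 0.2],
    [[0, 0, -1.5], 0, 0.2],
    [[0, 0, -1.5], 0, 0.2],
  ],
  newtons=3.6,
)

```text
time_s: 14.9
ee_pos: [0.4322, -0.0529, 0.2353]
tool_rot: [0.987, 0.161, -0.0, -0.0]
contact_force: [-0.1, 0.3, -1.3]
gripper_width: 0.682
```

```bash
cat > avg.py <<'E'
from h import *
F=[];M=[]
for i in range(8):
    f=grab("side"); s=ctrl.read_state(); F.append(s["contact_force"]); M.append(s["ft_torque"])
print(s["time_s"],s["ee_pos"].round(4),s["gripper_width"],np.mean(F,0).round(2),np.mean(M,0).round(3))
E
python3 avg.py; python3 w.py
```

```text
15.3 [ 0.4322 -0.0529  0.2352] 0.6833602653994899 [-0.03 -0.02 -1.17] [-0.037  0.146 -0.003]
15.4 [ 0.4322 -0.0529  0.2353] [ 0.27  0.35 -0.93] [-0.033  0.191  0.009]
white side (714, (np.float64(278.3), np.float64(200.8)), (np.int64(321), np.int64(229))) top (1752, (np.float64(295.6), np.float64(213.8)), (np.int64(319), np.int64(234)))
```

Call:
send_rows(
  rows=[
    [[0, 0, 0], 0, 0.2],
    [[0, 0, -0.4], 0, 0.2],
    [[0, 0, -1.4], 0, 0.2],
    [[0, 0, -2.8], 0, 0.2],
    [[0, 0, -4.2], 0, 0.2],
    [[0, 0, -5.6], 0, 0.2],
    [[0, 0, -6.6], 0, 0.2],
    [[0, 0, -7], 0, 0.2],
  ],
  newtons=30,
)

```text
time_s: 16.2
ee_pos: [0.4326, -0.0529, 0.3074]
tool_rot: [0.987, 0.161, 0.001, 0.0]
contact_force: [0.2, -0.1, -1.4]
gripper_width: 0.678
```

Call:
send_rows(
  rows=[
    [[0.4, -1, 0], 0, 0.2],
    [[1.2, -3.5, 0], 0, 0.2],
    [[2.2, -6.5, 0], 0, 0.2],
    [[3.3, -10, 0], 0, 0.2],
    [[4.5, -13.5, 0], 0.01, 0.2],
    [[5.7, -17, 0], 0.02, 0.2],
    [[6.8, -20.5, 0], 0.02, 0.2],
    [[7.9, -24, 0], 0.02, 0.2],
  ],
)

```text
time_s: 17.0
ee_pos: [0.43, 0.202, 0.3045]
tool_rot: [0.988, 0.152, -0.001, 0.0]
contact_force: [0.5, 0.3, -0.9]
gripper_width: 0.678
```

Call:
send_rows(
  rows=[
    [[0.8, -2, 0], 0, 0.2],
    [[1.4, -3.6, 0], 0, 0.2],
    [[1.6, -4.3, 0], 0, 0.2],
    [[1.6, -4.3, 0], 0, 0.2],
  ],
)

```text
time_s: 17.4
ee_pos: [0.4327, 0.2465, 0.3045]
tool_rot: [0.988, 0.152, -0.001, 0.0]
contact_force: [0.0, 0.4, -1.5]
gripper_width: 0.681
```

Run:
```python
from h import *
t,s=grab("top"),grab("side")
st=ctrl.read_state();print(st["time_s"],st["ee_pos"].round(4),st["tool_rot"].round(4),st["joint_positions"].round(2))
c=lambda f,x,y,w,h,W:cv2.resize(f["pixels"][y:y+h,x:x+w],(W,int(W*h/w)),interpolation=cv2.INTER_CUBIC)
a=c(s,180,60,180,210,470); b=c(t,240,150,90,100,330); im=np.zeros((a.shape[0],800,3),np.uint8); im[:,:470]=a; im[:b.shape[0],470:]=b
cv2.imwrite("pics/i.png",im)
```

```text
17.5 [0.433  0.2453 0.3051] [ 9.885e-01  1.513e-01 -3.000e-04  2.000e-04] [ 0.45 -0.16  1.36 -0.    1.94  1.71]
```

View pics/i.png

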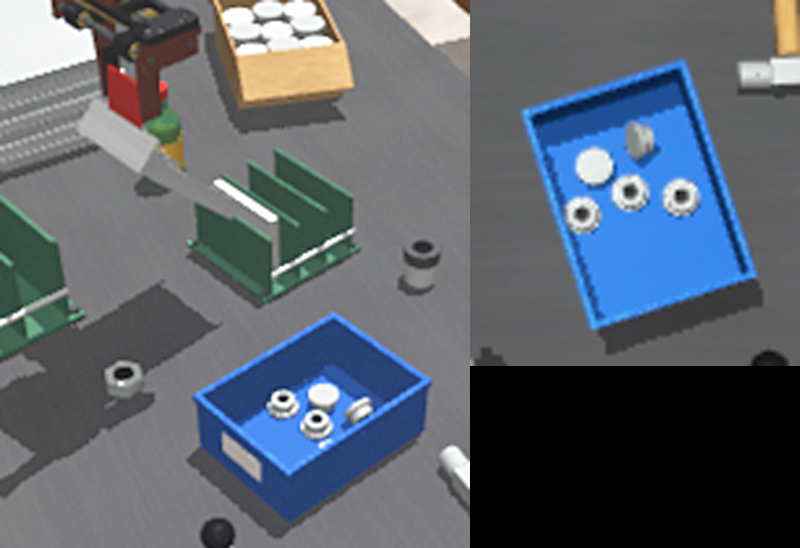

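The eleventh picture shows all five caps lying in the bin, and the tray empty at about 45° in front of the small rack. One look is left, so I'll estimate the pitch numerically.

Run:
```python
from h import *
s=grab("side"); t=grab("top")
P=np.array([.433,.2453,.305]);al=np.radians(17.4);h=np.array([np.cos(al),np.sin(al),0]);l=np.array([-h[1],h[0],0]);u=np.array([0,0,1])
def tp(x,y,z,th):
    th=np.radians(th);dx,dz=x+.1003,z-.063
    return P+h*(dx*np.cos(th)+dz*np.sin(th))+l*y+u*(-dx*np.sin(th)+dz*np.cos(th))
for th in(35,40,45,50,55):
    q=[proj(s,tp(*p,th)) for p in((.0825,-.0575,0),(.0825,-.0575,.022),(-.0825,-.0575,0),(-.0825,.0575,0),(-.0825,-.0575,.04))]
    print(th,[((a-[180,60])*2.611).round().astype(int).tolist() for a in q])
```

```text
35 [[253, 196], [261, 179], [151, 171], [88, 127], [166, 136]]
40 [[244, 208], [253, 190], [147, 171], [84, 127], [164, 137]]
45 [[234, 218], [244, 202], [143, 171], [80, 127], [162, 137]]
50 [[224, 229], [235, 213], [139, 170], [76, 126], [160, 138]]
55 [[213, 238], [225, 223], [135, 169], [72, 125], [158, 138]]
```

Call:
send_rows(
  rows=[
    [[0, 0, 1], 0, 0.2],
    [[0, 0, 3], 0, 0.2],
    [[0, 0, 5], 0, 0.2],
    [[0, 0, 7], 0, 0.2],
    [[0, 0, 8.6], 0, 0.2],
    [[0, 0, 9.3], 0, 0.2],
    [[0, 0, 9.3], 0, 0.2],
    [[0, 0, 9.3], 0, 0.2],
  ],
)

```text
time_s: 18.4
ee_pos: [0.4333, 0.2455, 0.213]
tool_rot: [0.989, 0.151, 0.0, -0.0]
contact_force: [0.2, 0.1, -1.2]
gripper_width: 0.682
```

Call:
send_rows(
  rows=[
    [[0.5, 0, 0], 0, 0.2],
    [[1.2, 0, 0], 0, 0.2],
    [[2, 0, 0], 0, 0.2],
    [[2.8, 0, -0.4], 0, 0.2],
    [[3.6, 0, -0.8], 0, 0.2],
    [[4.3, 0, -1.1], 0, 0.2],
    [[5, 0, -1.5], 0, 0.2],
    [[5, 0, -1.5], 0, 0.2],
  ],
  newtons=5,
)

```text
time_s: 19.2
ee_pos: [0.4818, 0.2608, 0.2278]
tool_rot: [0.989, 0.151, 0.0, -0.0]
contact_force: [0.2, -1.2, -1.0]
gripper_width: 0.681
```

```bash
python3 avg.py
```

```text
19.6 [0.4807 0.2605 0.2273] 0.6787506811373157 [ 0.19  0.21 -1.69] [-0.014  0.145 -0.004]
```

Call:
send_rows(
  rows=[
    [[0.8, 0, -0.3], 0, 0.2],
    [[1.5, 0, -0.6], 0, 0.2],
    [[2.3, 0, -0.8], 0, 0.2],
    [[3.1, 0, -1], 0, 0.2],
    [[3.9, 0, -1.1], 0, 0.2],
    [[4.7, 0, -1.3], 0, 0.2],
    [[5.5, 0, -1.4], 0, 0.2],
    [[6.3, 0, -1.5], 0, 0.2],
  ],
)

```text
time_s: 20.4
ee_pos: [0.5417, 0.2796, 0.2423]
tool_rot: [0.988, 0.151, -0.0, 0.0]
contact_force: [-0.3, 0.6, -1.9]
gripper_width: 0.686
```

Call:
send_rows(
  rows=[
    [[0.8, 0, 0], 0, 0.2],
    [[1.7, 0, 0], 0, 0.2],
    [[2.5, 0, 0.1], 0, 0.2],
    [[3.2, 0, 0.2], 0, 0.2],
    [[3.6, 0, 0.2], 0, 0.2],
    [[3.6, 0, 0.2], 0, 0.2],
    [[3.6, 0, 0.2], 0, 0.2],
  ],
)

```text
time_s: 21.1
ee_pos: [0.5753, 0.2902, 0.2402]
tool_rot: [0.988, 0.151, -0.0, 0.0]
contact_force: [0.2, 0.5, -1.6]
gripper_width: 0.677
```

```bash
python3 avg.py
cat > ang.py <<'E'
from h import *
s=grab("side"); t=grab("top")
st=ctrl.read_state();P=st["ee_pos"];q=st["tool_rot"];al=2*np.arctan2(q[1],q[0])
h=np.array([np.cos(al),np.sin(al),0]);l=np.array([-h[1],h[0],0]);u=np.array([0,0,1])
def tp(x,y,z,th):
    th=np.radians(th);dx,dz=x+.1003,z-.063
    return P+h*(dx*np.cos(th)+dz*np.sin(th))+l*y+u*(-dx*np.sin(th)+dz*np.cos(th))
print("yaw",np.degrees(al))
for th in(44,60,70,75,80,85,90): print(th,[(proj(s,tp(*p,th))).round(1).tolist() for p in((.0825,-.0575,0),(-.0825,-.0575,0),(-.0825,.0575,0),(.0825,.0575,0))])
c=proj(s,tp(0,0,0,80)).astype(int); b=(max(c[0]-60,0),c[1]-60,c[0]+60,c[1]+60)
m=mask(s,[0,0,110],[180,40,255],b); n,lab,stt,cc=cv2.connectedComponentsWithStats(m)
for i in range(1,n):
    if stt[i,4]>150: print("white",stt[i].tolist(),cv2.approxPolyN(cv2.convexHull(big((lab==i).astype(np.uint8))),4).reshape(-1,2).tolist())
cv2.imwrite("pics/last.png",s["pixels"])
E
python3 ang.py
```

```text
21.5 [0.5753 0.2902 0.2405] 0.6806701902949999 [-0.42 -0.14 -1.73] [-0.042  0.175 -0.009]
yaw 17.408679391346727
44 [[307.0, 140.8], [277.8, 124.7], [253.7, 109.2], [283.7, 126.0]]
60 [[295.2, 151.6], [273.8, 123.5], [249.7, 107.9], [272.3, 136.2]]
70 [[287.3, 156.8], [271.7, 122.0], [247.5, 106.3], [264.5, 141.0]]
75 [[283.3, 158.9], [270.8, 121.0], [246.6, 105.3], [260.5, 143.0]]
80 [[279.2, 160.6], [270.0, 119.8], [245.7, 104.2], [256.5, 144.5]]
85 [[275.1, 161.9], [269.4, 118.6], [245.0, 102.9], [252.4, 145.7]]
90 [[271.1, 162.9], [268.8, 117.2], [244.4, 101.6], [248.4, 146.5]]
white [202, 72, 120, 120, 8347] [[321, 72], [321, 191], [202, 191], [202, 72]]
```

Run:
```python
from h import *
im=cv2.imread("pics/last.png"); g=cv2.cvtColor(im,cv2.COLOR_BGR2HSV)
print("y\\x",list(range(232,312,4)))
for y in range(96,176,5): print(y,[f"{g[y,x,2]}{'G' if g[y,x,1]>80 and 60<g[y,x,0]<95 else 'r' if g[y,x,1]>80 else ''}" for x in range(232,312,4)])
```

```text
y\x [232, 236, 240, 244, 248, 252, 256, 260, 264, 268, 272, 276, 280, 284, 288, 292, 296, 300, 304, 308]
96 ['124', '119', '135r', '117', '122', '121', '119', '126', '179r', '178r', '181r', '144r', '75r', '195r', '218r', '171r', '140r', '111r', '125r', '122r']
101 ['123', '124', '98G', '122G', '151', '178', '171', '187r', '178r', '179r', '179r', '133r', '77r', '76', '76', '76', '78', '77', '77', '68']
106 ['123', '122G', '137G', '137', '180', '182', '180', '180', '169', '179r', '185r', '76', '73r', '80', '77', '75', '75', '71', '72', '107']
111 ['126', '93r', '97r', '111', '118', '144', '183', '185', '180', '180', '170', '126', '129', '126', '123', '123', '122', '122', '125', '122']
116 ['126', '159r', '161r', '171r', '116', '118', '114', '156', '182', '183', '175', '133', '126', '125', '126', '124', '123', '121', '123', '123']
121 ['124', '154r', '164r', '162r', '120', '118', '117', '116', '115', '123', '128', '129', '125', '121', '73', '142', '123', '121', '121', '122']
126 ['125', '84', '168r', '162r', '112', '118', '116', '119', '118', '125', '127', '72G', '84G', '121', '73', '75
[... 612 characters left out ...]
123', '121', '123', '121', '121', '122', '70', '104', '119', '118', '118', '131', '74G', '128', '77G', '81G', '77G', '79G', '69G', '245']
156 ['122', '125', '124', '121', '123', '116', '91G', '101G', '71G', '119', '117', '129', '98', '114', '75G', '77G', '83G', '241', '75G', '97G']
161 ['124', '124', '125', '124', '120', '64', '89', '73', '102G', '88G', '75G', '115', '79G', '108', '96', '171', '92G', '97G', '110G', '63']
166 ['123', '127', '74', '78', '76', '79', '72', '122', '75', '72', '106G', '77G', '81G', '134', '100G', '98G', '113G', '95', '124', '124']
171 ['95', '77', '77', '79', '76', '77', '76', '76', '71', '120', '78', '85G', '89', '128G', '112G', '107', '123', '123', '120', '124']
```

Sampling the underside's pixels puts the nose corner near (277,162), so the tray is at about 84–86°. Gripping firmly, backing off and lifting.

Call:
send_rows(
  rows=[
    [[0, 0, 0], 0, 0.2],
    [[0, 0, 0], 0, 0.2],
    [[-0.5, 0, 0], 0, 0.2],
    [[-1, 0, -0.5], 0, 0.2],
    [[-1, 0, -2], 0, 0.2],
    [[-1, 0, -4], 0, 0.2],
    [[-1, 0, -6], 0, 0.2],
    [[-1, 0, -7], 0, 0.2],
  ],
  newtons=50,
)

```text
time_s: 22.4
ee_pos: [0.5657, 0.2872, 0.3133]
tool_rot: [0.988, 0.151, 0.002, -0.0]
contact_force: [0.1, 0.3, -0.9]
gripper_width: 0.673
```

Call:
send_rows(
  rows=[
    [[0.5, 0, 0], 0, 0.2],
    [[1.7, 0, 0], 0, 0.2],
    [[3.3, 0, 0], 0, 0.2],
    [[5, 0, 0], 0, 0.2],
    [[6.7, 0, 0], 0, 0.2],
    [[8.1, 0, 0], 0, 0.2],
    [[8.9, 0, 0], 0, 0.2],
    [[8.9, 0, 0], 0, 0.2],
  ],
)

```text
time_s: 23.2
ee_pos: [0.6516, 0.3139, 0.3073]
tool_rot: [0.989, 0.151, -0.002, 0.0]
contact_force: [0.5, -0.5, -2.6]
gripper_width: 0.676
```

```bash
python3 avg.py; python3 ang.py | head -8
python3 - <<'E'
from h import *
t,s=grab("top"),grab("side")
c=lambda f,x,y,w,h,W:cv2.resize(f["pixels"][y:y+h,x:x+w],(W,int(W*h/w)),interpolation=cv2.INTER_CUBIC)
a=c(s,230,60,120,130,500); b=c(t,140,120,100,110,300); im=np.zeros((a.shape[0],800,3),np.uint8); im[:,:500]=a; im[:b.shape[0],500:]=b
cv2.imwrite("pics/j.png",im)
E
```

```text
23.6 [0.6504 0.3138 0.3109] 0.674951202884279 [-0.1   0.16 -1.27] [0.003 0.071 0.023]
yaw 17.410786556030473
44 [[325.4, 113.0], [297.7, 94.1], [272.5, 79.8], [301.2, 99.2]]
60 [[313.7, 123.7], [293.9, 92.6], [268.7, 78.2], [289.8, 109.3]]
70 [[305.9, 128.7], [292.0, 90.8], [266.6, 76.4], [282.1, 114.0]]
75 [[301.9, 130.6], [291.1, 89.7], [265.8, 75.3], [278.2, 115.7]]
80 [[297.9, 132.2], [290.4, 88.5], [265.0, 74.1], [274.2, 117.1]]
85 [[293.9, 133.3], [289.8, 87.1], [264.3, 72.7], [270.3, 118.2]]
90 [[290.0, 134.1], [289.3, 85.6], [263.7, 71.2], [266.3, 118.8]]
```

View pics/j.png

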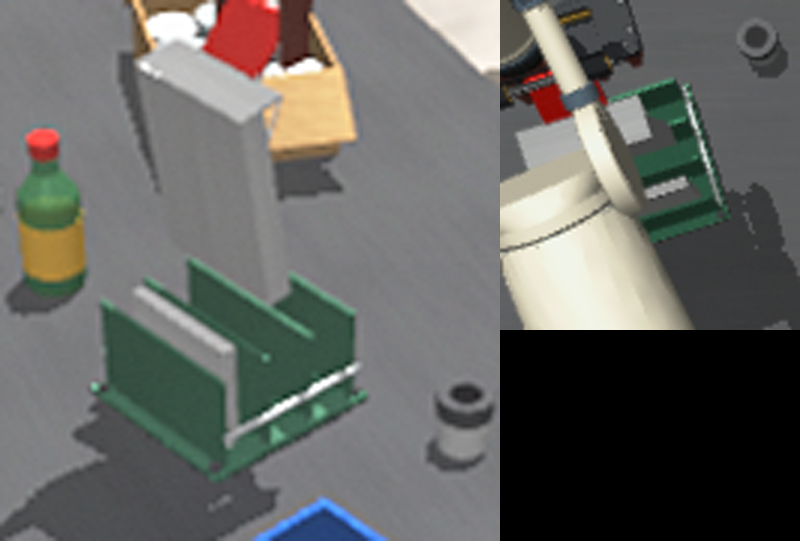

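The twelfth and last picture shows the tray almost upright above the rack, its nose corner at about (294,133) in the full image. That matches 85° and a nose position of 8 mm before the middle slot's centre, as intended. Lowering.

Call:
send_rows(
  rows=[
    [[0, 0, 0.4], 0, 0.2],
    [[0, 0, 1.2], 0, 0.2],
    [[0, 0, 2.2], 0, 0.2],
    [[0, 0, 3.2], 0, 0.2],
    [[0, 0, 4.2], 0, 0.2],
    [[0, 0, 5], 0, 0.2],
    [[0, 0, 5.6], 0, 0.2],
    [[0, 0, 5.6], 0, 0.2],
  ],
)

```text
time_s: 24.6
ee_pos: [0.6504, 0.3137, 0.2528]
tool_rot: [0.988, 0.151, -0.001, 0.0]
contact_force: [-0.0, -0.9, -1.2]
gripper_width: 0.674
```

```bash
python3 avg.py
```

```text
25.0 [0.6509 0.3139 0.2549] 0.6761067119420137 [-0.06 -0.12 -1.68] [-0.018  0.081 -0.005]
```

Call:
send_rows(
  rows=[
    [[0, 0, 0.5], 0, 0.2],
    [[0, 0, 1.3], 0, 0.2],
    [[0, 0, 2.1], 0, 0.2],
    [[0, 0, 2.9], 0, 0.2],
    [[0, 0, 3.7], 0, 0.2],
    [[0, 0, 4.4], 0, 0.2],
    [[0, 0, 4.8], 0, 0.2],
    [[0, 0, 4.8], 0, 0.2],
  ],
)

```text
time_s: 25.8
ee_pos: [0.6506, 0.3137, 0.2054]
tool_rot: [0.988, 0.151, -0.001, 0.0]
contact_force: [0.1, 0.1, -0.8]
gripper_width: 0.676
```

```bash
python3 avg.py
```

```text
26.2 [0.6508 0.3139 0.2067] 0.6797226941507879 [-0.09  0.1  -1.29] [ 0.006  0.071 -0.014]
```

Call:
send_rows(
  rows=[
    [[0, 0, 0.2], 0, 0.2],
    [[0, 0, 0.5], 0, 0.2],
    [[0, 0, 0.8], 0, 0.2],
    [[0, 0, 1], 0, 0.2],
    [[0, 0, 1.15], 0, 0.2],
    [[0, 0, 1.3], 0, 0.2],
  ],
  newtons=15,
)

```text
time_s: 26.8
ee_pos: [0.6517, 0.3141, 0.1965]
tool_rot: [0.988, 0.151, 0.003, -0.001]
contact_force: [1.4, 0.5, 11.4]
gripper_width: 0.679
```

```bash
python3 avg.py
```

```text
27.2 [0.6516 0.3141 0.1965] 0.6779654172947752 [1.77 0.49 7.23] [-0.    -0.145 -0.007]
```

Floor contact came at a TCP height of 0.1965, close to the expected 0.195. Relaxing the pressure, then opening.

Call:
send_rows(
  rows=[
    [[0, 0, -0.2], 0, 0.2],
    [[0, 0, -0.3], 0, 0.2],
    [[0, 0, -0.3], 0, 0.2],
  ],
  newtons=3,
)

```text
time_s: 27.5
ee_pos: [0.6508, 0.3139, 0.1966]
tool_rot: [0.988, 0.151, 0.0, -0.0]
contact_force: [1.7, 0.8, 3.2]
gripper_width: 0.683
```

```bash
python3 avg.py
```

```text
27.9 [0.6508 0.3139 0.1966] 0.6826499716530143 [1.09 0.46 3.8 ] [ 0.065 -0.006  0.009]
```

Call:
send_rows(
  rows=[
    [[0, 0, 0], 0, 0.45],
    [[0, 0, 0], 0, 0.6],
    [[0, 0, 0], 0, 0.8],
    [[0, 0, 0], 0, 1],
    [[0, 0, 0], 0, 1],
    [[0, 0, 0], 0, 1],
    [[0, 0, 0], 0, 1],
  ],
)

```text
time_s: 28.6
ee_pos: [0.6507, 0.3138, 0.1963]
tool_rot: [0.988, 0.151, -0.0, -0.0]
contact_force: [-0.1, 0.3, -0.1]
gripper_width: 1.0
```

```bash
python3 avg.py; python3 ang.py | tail -3
```

```text
29.0 [0.6507 0.3138 0.1964] 0.9978286963103197 [ 0.08  0.25 -0.01] [-0.004  0.153 -0.007]
90 [[290.4, 163.5], [289.8, 120.0], [265.6, 104.9], [267.9, 147.8]]
white [222, 74, 120, 120, 8428] [[341, 74], [341, 193], [222, 193], [222, 74]]
white [226, 180, 36, 14, 297] [[262, 190], [259, 193], [224, 193], [245, 179]]
```

Released, with no force on the tool. Retreating straight up, then back towards the start side.

Call:
send_rows(
  rows=[
    [[0, 0, -0.5], 0, 1],
    [[0, 0, -1.5], 0, 1],
    [[0, 0, -3], 0, 1],
    [[0, 0, -5], 0, 1],
    [[0, 0, -7], 0, 1],
    [[0, 0, -9], 0, 1],
    [[0, 0, -11], 0, 1],
    [[0, 0, -12], 0, 1],
  ],
)

```text
time_s: 29.9
ee_pos: [0.6508, 0.3138, 0.3202]
tool_rot: [0.988, 0.151, 0.002, -0.001]
contact_force: [-0.4, 0.1, 0.5]
gripper_width: 0.997
```

Call:
send_rows(
  rows=[
    [[-2, 0, 0], 0, 1],
    [[-6, 0, 0], 0, 1],
    [[-10, 0, 0], 0, 1],
    [[-14, 0, 0], 0, 1],
    [[-18, 0, 0], 0, 1],
    [[-22, 0, 0], 0, 1],
    [[-25, 0, 0], 0, 1],
    [[-25, 0, 0], 0, 1],
  ],
)

```text
time_s: 30.7
ee_pos: [0.4098, 0.2385, 0.3194]
tool_rot: [0.988, 0.152, 0.002, -0.001]
contact_force: [1.2, -0.4, 0.3]
gripper_width: 1.001
```

```bash
python3 avg.py
python3 - <<'E'
from h import *
t,s=grab("top"),grab("side")
# red grip now: two views
def red(f,b): return cv2.bitwise_or(mask(f,[0,170,110],[6,255,255],b),mask(f,[174,170,110],[180,255,255],b))
mt,ms=red(t,(150,110,240,190)),red(s,(255,60,330,150))
print("red px",(mt>0).sum(),(ms>0).sum())
p,e=tri(t,cen(mt),s,cen(ms)); print("grip",p.round(4),e)
al=np.radians(17.2);h=np.array([np.cos(al),np.sin(al)]);d=p[:2]-[.6148,.302]
print("along/lat",d@h,d@[-h[1],h[0]])
# bin again
k=cv2.convexHull(big(mask(t,[100,120,60],[125,255,255],(240,150,340,250))));print("bin",cv2.approxPolyN(k,4).reshape(-1,2).tolist())
# frame differences outside arm vs first pictures
for f,n in((t,"top"),(s,"side")):
    a=cv2.imread(f"pics/{n}0.png"); D=(cv2.absdiff(a,f["pixels"]).max(2)>40).astype(np.uint8)
    D=cv2.morphologyEx(D,cv2.MORPH_OPEN,np.ones((2,2)));_,_,st,_=cv2.connectedComponentsWithStats(cv2.dilate(D,np.ones((3,3))))
    print(n,[x.tolist() for x in st[1:] if x[4]>30])
E
```

```text
31.1 [0.4129 0.2392 0.3157] 0.9992137674928835 [ 0.23 -0.08 -0.06] [-0.     0.129 -0.004]
red px 289 227
grip [0.6382 0.31   0.1952] 0.0017666703377414283
along/lat 0.02476554397255683 0.0007435015704205925
bin [[318, 225], [273, 240], [253, 180], [298, 165]]
top [[157, 150, 44, 37, 1046], [351, 158, 39, 61, 2072], [10, 178, 311, 242, 28358], [266, 183, 28, 33, 557], [292, 199, 13, 13, 143], [0, 286, 38, 76, 1357], [20, 314, 15, 25, 186], [142, 319, 18, 20, 159], [315, 413, 14, 7, 78]]
side [[0, 0, 252, 124, 15280], [0, 89, 234, 204, 13653], [264, 92, 38, 67, 1406], [120, 151, 11, 8, 53], [185, 174, 16, 10, 80], [220, 201, 12, 10, 81], [282, 207, 30, 27, 509], [311, 212, 14, 15, 144], [321, 260, 95, 66, 3408], [0, 290, 13, 8, 72], [27, 292, 32, 25, 376], [88, 318, 29, 14, 265], [0, 325, 80, 58, 1968]]
```

Run:
```python
from h import *
t,s=grab("top"),grab("side")
def red(f,b): return cv2.bitwise_or(mask(f,[0,170,110],[6,255,255],b),mask(f,[174,170,110],[180,255,255],b))
print("grip",tri(t,cen(red(t,(150,110,240,190))),s,cen(red(s,(255,60,330,150))))[0].round(4))
for f,g in((t,cv2.imread("pics/top0.png")),(s,cv2.imread("pics/side0.png"))):
    b=(226,242,248,265) if f is t else (215,194,240,216)
    print("nut now/before",[cen(mask({"pixels":p},[0,0,150],[180,60,255],b)).round(1) for p in(f["pixels"],g)])
print(ctrl.hand_in())
```

```text
grip [0.6382 0.3101 0.195 ]
nut now/before [array([235.4, 252.3]), array([235.9, 253. ])]
nut now/before [array([227.6, 202.3]), array([226.8, 202.9])]
the job is handed in; nothing more can be done
None
```

The job is handed in. All five caps are in the blue bin, and the empty tray stands nose down in the middle slot of the small green rack.

- **How it was done:** The tool can only roll, so I gripped the red grip across its width and let the tray pivot about the finger pads. Tipping was controlled by easing the grip force with the nose just over, then inside, the bin rim. I turned the empty tray upright by pushing its nose against the rack's near divider, lowered it into the slot until it touched the floor, and then let go. The job took about 31 s.
- **Tray check:** The released grip was found at (0.638, 0.310, 0.195) twice and did not move between looks. The tray stands at about 83° (my estimate), leaning on a divider.
- **Bin and caps:** The bin's corners are at the same pixels as at the start. A picture taken before racking showed all five caps inside it.
- **Hex nut and other things:** The nut matched its starting position to within about 1 px. Frame differencing marked an area around it, which I put down to the arm's shadow. The other things outside the arm's area showed no change.
- **Not confirmed:** After the release I checked the tray only by measurement, because the twelve pictures were used up. The wrist moment reading kept an unexplained offset of about 0.13–0.15 N m with the gripper empty, so I did not rely on it.

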